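Mirror the seasoning row into the other tray

ROBOT

A 6-joint arm with a two-finger parallel gripper is mounted at the origin on the work surface. World frame = base frame: x ahead of the robot, y to its left, z up, the work surface at z = 0. Lengths are in m, angles in rad, forces in N, time in s.
With the tool pointing down it reaches from about 0.275 to 0.725 m from the base axis. Payload 15.9 kg.
Tool frame: the origin (TCP) lies midway between the tips of the shut fingers; the grasp point (between the pads) lies ctrl.grip_point_offset behind it (ctrl.grip_point_offset is the distance from the TCP to the grasp point, in m); z points along the fingers, y is the line along which they close (so a half turn about z gives the same grasp; the last joint's range is limited). The gripper opens to 85 mm and grips with 20 to 120 N. Pads are 22 mm wide; open, the fingers measure 114 mm over their backs; the gripper's body (76 mm by 85 mm) begins 54 mm behind the grasp point. The pads swing forward as they close: fully open they stand 13 mm farther back than shut.
Start: joints at [-1.119, 0.213, -0.034, 1.323, 0, 1.571], TCP at [0.218, -0.45, 0.231] pointing down, gripper open.
Joint ranges: [-2.98, 2.98], [-0.74, 1.72], [-1.14, 1.35], [-2.1, 2.04], [-1.57, 1.44], [-3.14, 3.14]. Speed limits (rad/s): [1.89, 1.89, 2.39, 2.57, 3.14, 3.14].

INTERFACE

Orientations are given as a rotation vector (axis times angle).
In Python, from plant import ctrl, cams, spotter gives the robot as it stands. The module is installed in compiled form; this text tells all that it offers.
- The arm moves only by the tool move_arm, never from a script. Its argument "commands" is a list of rows, each a list of 7 numbers: the closure, from 0 (fully open) to 1 (shut), then the shift along the tool's x, y, z in m, then the turn, a rotation vector about the tool's x, y, z in rad. In form: [[gripper, x, y, z, ax, ay, az], ...]. A call has 1 to 5 rows; each row is the pose to reach, as a shift and turn from the pose commanded when the call began, along the tool's axes at that moment; what a row does not reach only later rows make up. A row lasts 1/12 s, in which the tool goes at most 41.7 mm and 7.16 degrees, less where a joint would pass 70% of its speed; a pose out of reach is approached as far as the arm can. A call with a gripper value outside its range is refused whole. The fingers move at their own pace and stop on an object; "grip_force" is the grip in N (left out, the last holds). Time passes only in rows, so rows that repeat a pose let the fingers close. It gives the time, the measured TCP pose, the force, the opening and the grip force at its end, in the units of the state.
- ctrl.read_state(): the state, without advancing time (a new reading comes with each control period).
- cams.capture(name): name is "scene" or "top"; returns a dict with "frame" (480x640x3 uint8, red, green, blue), "fovy" (degrees; the focal length in pixels is half the picture's height over the tangent of half this angle, whatever the lens; pixels are square), "cx", "cy" (the principal point, pixels), "dist_coeffs" ([k1, k2, p1, p2, k3] as OpenCV has them; the pictures are not rectified), "rvec" (rotation vector, rad) and "tvec" (3), from world to camera coordinates, as OpenCV has them. Camera axes: x right, y down, z forward; pixel columns grow to the right and rows downward; lengths in m; the calibration is good to about 2 mm. A picture is of the moment at which its call begins. There is no depth.
- ctrl.hand_in(): hands the job in; it is judged then, once.
Trained networks look in a picture, given as the dict that the camera call returned (one of the last four; its "shot" number tells which), for a name from the list of things; names that differ only in an ending like _2 or _b are one class to them, and where a whole thing is asked for, a point or a joint stands for the part that bears it (a point fixed in the world has none). Each returns a list of dicts, best first, with "conf" (0 to 1); they miss things now and then, are a little off and sometimes report something else, mostly with a low value. They report only what shows in the picture. A call takes as long as a camera call.
- spotter.search_frame(picture, query): "point" ([x, y, z] in m, in the coordinates of the camera as it stood for that picture, good to about 4 mm: the middle of the surface that is visible of it).
- spotter.cut_out(picture, query): "pixels" (480x640 bool, what is visible of it).
- spotter.tip_of(picture, query): "point" ([x, y, z] in m, in the coordinates of the camera as it stood for that picture, good to about 4 mm: a listed point, or the origin of a listed thing).
The state is a dict: "time_s": time; "joint_positions": joint angles; "dq": joint speeds; "joint_torque": joint torques, N m; "position": TCP position; "orientation": TCP orientation; "contact_force": force on the tool from outside, world axes, zero at the start; "ft_torque": the same for the moment, N m; "finger_gap": finger opening in m; "grasp_force": force on a finger pad.
Only numpy, scipy, OpenCV 4.12 (cv2) and the standard library are available. Lean on these libraries where they do the work, as an engineer would, in place of code of your own. Each camera call takes 0.05 s, during which the arm holds its last target. There are 200 camera calls.

TASK

Move the four seasoning pots from the grey plastic tray into the empty wooden tray in mirrored order, because that tray is going to the other side of the fridge. Take them one at a time starting at the left end as the robot sees it: the leftmost pot goes into the right-end compartment of the wooden tray, the next one into the compartment beside it, and so on until the last, rightmost pot stands in the left-end compartment. Keep every pot upright, set each flat on the floor of its own compartment, and leave the mug, the spatula and the clip alone.

Things in the scene. Friction and masses are not known exactly. Their poses are not given: they have to be found in the camera images.
- old_tray: Grey plastic tray (pale floor) that holds the row at the start: 324 mm long along its y (+y: left end as the robot sees it), 84 mm deep along x; four 76 x 76 mm compartments, centres at x = 0, y = +120, +40, -40, -120 mm; floor 4 mm thick, lips and dividers 4 mm thick, tops 12 mm above the shelf. Fixed, turned under 0.2 rad, the nearer or the farther tray. Origin: centre of underside, on the shelf (z = 0).
- new_tray: Wooden tray (pale lips, dark floor), empty at the start: 324 mm long along its y (+y: left end as the robot sees it), 84 mm deep along x; four 76 x 76 mm compartments, centres at x = 0, y = +120, +40, -40, -120 mm; floor 4 mm thick, lips and dividers 4 mm thick, tops 12 mm above the shelf. Fixed, turned under 0.2 rad, the nearer or the farther tray. Origin: centre of underside, on the shelf (z = 0).
- sugar_c (a point): White ceramic lidded sugar bowl, round, straight sides 60 mm across from 6 to 48 mm above its base, domed lid with a 15 mm ball knob, 72 mm tall in all, about 0.2 kg. Loose, upright at the start in one compartment of the grey tray. Point: its centre, half-way up; z up.
- shaker_c (a point): Steel shaker, a plain cylinder 52 mm across (rim of its cap 53 mm) with a low domed top, 80 mm tall, the tallest, about 0.16 kg. Loose, upright at the start in one compartment of the grey tray. Point: its centre, half-way up; z up.
- jar_c (a point): Amber glass jar, round, 56 mm across up to 48 mm above its base, then a short shoulder and a flat black screw lid 54 mm across, 68 mm tall, about 0.2 kg. Loose, upright at the start in one compartment of the grey tray. Point: its centre, half-way up; z up.
- caddy_c (a point): Square bamboo caddy, 54 x 54 mm, with a flat bamboo lid above a thin dark groove, 66 mm tall, about 0.14 kg; its sides start parallel to the tray's, within 0.1 rad. Loose, upright at the start in one compartment of the grey tray. Point: its centre, half-way up; z up.
- mug: Bystander: steel mug, 80 mm across, 85 mm tall, left of the trays. Origin: centre of its underside.
- spatula: Bystander: bamboo spatula, 280 mm long, lying to the right of the trays, roughly pointing away from the robot. Origin: underside near its middle, x along it.
- clip: Bystander: blue plastic bag clip, 118 x 21 x 12 mm, lying left of the trays, nearer the robot than the mug. Origin: its underside near its middle.

How it is judged:
On the way, in this order (a step that is already met when the one before it is completed fails the run):
1. the first pot from the left of the grey tray stands in the right-end compartment of the wooden tray, the rest not yet moved (((x of sugar_c in the frame of old_tray between -0.0135 and 0.0135 m and y of sugar_c in the frame of old_tray between 0.0265 and 0.0535 m) or (x of shaker_c in the frame of old_tray between -0.0135 and 0.0135 m and y of shaker_c in the frame of old_tray between 0.0265 and 0.0535 m) or (x of jar_c in the frame of old_tray between -0.0135 and 0.0135 m and y of jar_c in the frame of old_tray between 0.0265 and 0.0535 m) or (x of caddy_c in the frame of old_tray between -0.0135 and 0.0135 m and y of caddy_c in the frame of old_tray between 0.0265 and 0.0535 m)) and ((x of sugar_c in the frame of old_tray between -0.0135 and 0.0135 m and y of sugar_c in the frame of old_tray between -0.0535 and -0.0265 m) or (x of shaker_c in the frame of old_tray between -0.0135 and 0.0135 m and y of shaker_c in the frame of old_tray between -0.0535 and -0.0265 m) or (x of jar_c in the frame of old_tray between -0.0135 and 0.0135 m and y of jar_c in the frame of old_tray between -0.0535 and -0.0265 m) or (x of caddy_c in the frame of old_tray between -0.0135 and 0.0135 m and y of caddy_c in the frame of old_tray between -0.0535 and -0.0265 m)) and ((x of sugar_c in the frame of old_tray between -0.0135 and 0.0135 m and y of sugar_c in the frame of old_tray between -0.1335 and -0.1065 m) or (x of shaker_c in the frame of old_tray between -0.0135 and 0.0135 m and y of shaker_c in the frame of old_tray between -0.1335 and -0.1065 m) or (x of jar_c in the frame of old_tray between -0.0135 and 0.0135 m and y of jar_c in the frame of old_tray between -0.1335 and -0.1065 m) or (x of caddy_c in the frame of old_tray between -0.0135 and 0.0135 m and y of caddy_c in the frame of old_tray between -0.1335 and -0.1065 m)) and ((x of sugar_c in the frame of new_tray between -0.0135 and 0.0135 m and y of sugar_c in the frame of new_tray between -0.1335 and -0.1065 m and height (world z) of sugar_c below 0.045 m) or (x of shaker_c in the frame of new_tray between -0.0135 and 0.0135 m and y of shaker_c in the frame of new_tray between -0.1335 and -0.1065 m and height (world z) of shaker_c below 0.049 m) or (x of jar_c in the frame of new_tray between -0.0135 and 0.0135 m and y of jar_c in the frame of new_tray between -0.1335 and -0.1065 m and height (world z) of jar_c below 0.043 m) or (x of caddy_c in the frame of new_tray between -0.0135 and 0.0135 m and y of caddy_c in the frame of new_tray between -0.1335 and -0.1065 m and height (world z) of caddy_c below 0.042 m))), for 0.2 s.
2. the second pot from the left of the grey tray stands in the second compartment from the right of the wooden tray, the rest not yet moved, the earlier ones still in place (((x of sugar_c in the frame of old_tray between -0.0135 and 0.0135 m and y of sugar_c in the frame of old_tray between -0.0535 and -0.0265 m) or (x of shaker_c in the frame of old_tray between -0.0135 and 0.0135 m and y of shaker_c in the frame of old_tray between -0.0535 and -0.0265 m) or (x of jar_c in the frame of old_tray between -0.0135 and 0.0135 m and y of jar_c in the frame of old_tray between -0.0535 and -0.0265 m) or (x of caddy_c in the frame of old_tray between -0.0135 and 0.0135 m and y of caddy_c in the frame of old_tray between -0.0535 and -0.0265 m)) and ((x of sugar_c in the frame of old_tray between -0.0135 and 0.0135 m and y of sugar_c in the frame of old_tray between -0.1335 and -0.1065 m) or (x of shaker_c in the frame of old_tray between -0.0135 and 0.0135 m and y of shaker_c in the frame of old_tray between -0.1335 and -0.1065 m) or (x of jar_c in the frame of old_tray between -0.0135 and 0.0135 m and y of jar_c in the frame of old_tray between -0.1335 and -0.1065 m) or (x of caddy_c in the frame of old_tray between -0.0135 and 0.0135 m and y of caddy_c in the frame of old_tray between -0.1335 and -0.1065 m)) and ((x of sugar_c in the frame of new_tray between -0.0135 and 0.0135 m and y of sugar_c in the frame of new_tray between -0.1335 and -0.1065 m and height (world z) of sugar_c below 0.045 m) or (x of shaker_c in the frame of new_tray between -0.0135 and 0.0135 m and y of shaker_c in the frame of new_tray between -0.1335 and -0.1065 m and height (world z) of shaker_c below 0.049 m) or (x of jar_c in the frame of new_tray between -0.0135 and 0.0135 m and y of jar_c in the frame of new_tray between -0.1335 and -0.1065 m and height (world z) of jar_c below 0.043 m) or (x of caddy_c in the frame of new_tray between -0.0135 and 0.0135 m and y of caddy_c in the frame of new_tray between -0.1335 and -0.1065 m and height (world z) of caddy_c below 0.042 m)) and ((x of sugar_c in the frame of new_tray between -0.0135 and 0.0135 m and y of sugar_c in the frame of new_tray between -0.0535 and -0.0265 m and height (world z) of sugar_c below 0.045 m) or (x of shaker_c in the frame of new_tray between -0.0135 and 0.0135 m and y of shaker_c in the frame of new_tray between -0.0535 and -0.0265 m and height (world z) of shaker_c below 0.049 m) or (x of jar_c in the frame of new_tray between -0.0135 and 0.0135 m and y of jar_c in the frame of new_tray between -0.0535 and -0.0265 m and height (world z) of jar_c below 0.043 m) or (x of caddy_c in the frame of new_tray between -0.0135 and 0.0135 m and y of caddy_c in the frame of new_tray between -0.0535 and -0.0265 m and height (world z) of caddy_c below 0.042 m))), for 0.2 s.
3. the third pot from the left of the grey tray stands in the third compartment from the right of the wooden tray, the rest not yet moved, the earlier ones still in place (((x of sugar_c in the frame of old_tray between -0.0135 and 0.0135 m and y of sugar_c in the frame of old_tray between -0.1335 and -0.1065 m) or (x of shaker_c in the frame of old_tray between -0.0135 and 0.0135 m and y of shaker_c in the frame of old_tray between -0.1335 and -0.1065 m) or (x of jar_c in the frame of old_tray between -0.0135 and 0.0135 m and y of jar_c in the frame of old_tray between -0.1335 and -0.1065 m) or (x of caddy_c in the frame of old_tray between -0.0135 and 0.0135 m and y of caddy_c in the frame of old_tray between -0.1335 and -0.1065 m)) and ((x of sugar_c in the frame of new_tray between -0.0135 and 0.0135 m and y of sugar_c in the frame of new_tray between -0.1335 and -0.1065 m and height (world z) of sugar_c below 0.045 m) or (x of shaker_c in the frame of new_tray between -0.0135 and 0.0135 m and y of shaker_c in the frame of new_tray between -0.1335 and -0.1065 m and height (world z) of shaker_c below 0.049 m) or (x of jar_c in the frame of new_tray between -0.0135 and 0.0135 m and y of jar_c in the frame of new_tray between -0.1335 and -0.1065 m and height (world z) of jar_c below 0.043 m) or (x of caddy_c in the frame of new_tray between -0.0135 and 0.0135 m and y of caddy_c in the frame of new_tray between -0.1335 and -0.1065 m and height (world z) of caddy_c below 0.042 m)) and ((x of sugar_c in the frame of new_tray between -0.0135 and 0.0135 m and y of sugar_c in the frame of new_tray between -0.0535 and -0.0265 m and height (world z) of sugar_c below 0.045 m) or (x of shaker_c in the frame of new_tray between -0.0135 and 0.0135 m and y of shaker_c in the frame of new_tray between -0.0535 and -0.0265 m and height (world z) of shaker_c below 0.049 m) or (x of jar_c in the frame of new_tray between -0.0135 and 0.0135 m and y of jar_c in the frame of new_tray between -0.0535 and -0.0265 m and height (world z) of jar_c below 0.043 m) or (x of caddy_c in the frame of new_tray between -0.0135 and 0.0135 m and y of caddy_c in the frame of new_tray between -0.0535 and -0.0265 m and height (world z) of caddy_c below 0.042 m)) and ((x of sugar_c in the frame of new_tray between -0.0135 and 0.0135 m and y of sugar_c in the frame of new_tray between 0.0265 and 0.0535 m and height (world z) of sugar_c below 0.045 m) or (x of shaker_c in the frame of new_tray between -0.0135 and 0.0135 m and y of shaker_c in the frame of new_tray between 0.0265 and 0.0535 m and height (world z) of shaker_c below 0.049 m) or (x of jar_c in the frame of new_tray between -0.0135 and 0.0135 m and y of jar_c in the frame of new_tray between 0.0265 and 0.0535 m and height (world z) of jar_c below 0.043 m) or (x of caddy_c in the frame of new_tray between -0.0135 and 0.0135 m and y of caddy_c in the frame of new_tray between 0.0265 and 0.0535 m and height (world z) of caddy_c below 0.042 m))), for 0.2 s.
4. the fourth pot from the left of the grey tray stands in the left-end compartment of the wooden tray, the grey tray is empty, the earlier ones still in place (((x of sugar_c in the frame of new_tray between -0.0135 and 0.0135 m and y of sugar_c in the frame of new_tray between -0.1335 and -0.1065 m and height (world z) of sugar_c below 0.045 m) or (x of shaker_c in the frame of new_tray between -0.0135 and 0.0135 m and y of shaker_c in the frame of new_tray between -0.1335 and -0.1065 m and height (world z) of shaker_c below 0.049 m) or (x of jar_c in the frame of new_tray between -0.0135 and 0.0135 m and y of jar_c in the frame of new_tray between -0.1335 and -0.1065 m and height (world z) of jar_c below 0.043 m) or (x of caddy_c in the frame of new_tray between -0.0135 and 0.0135 m and y of caddy_c in the frame of new_tray between -0.1335 and -0.1065 m and height (world z) of caddy_c below 0.042 m)) and ((x of sugar_c in the frame of new_tray between -0.0135 and 0.0135 m and y of sugar_c in the frame of new_tray between -0.0535 and -0.0265 m and height (world z) of sugar_c below 0.045 m) or (x of shaker_c in the frame of new_tray between -0.0135 and 0.0135 m and y of shaker_c in the frame of new_tray between -0.0535 and -0.0265 m and height (world z) of shaker_c below 0.049 m) or (x of jar_c in the frame of new_tray between -0.0135 and 0.0135 m and y of jar_c in the frame of new_tray between -0.0535 and -0.0265 m and height (world z) of jar_c below 0.043 m) or (x of caddy_c in the frame of new_tray between -0.0135 and 0.0135 m and y of caddy_c in the frame of new_tray between -0.0535 and -0.0265 m and height (world z) of caddy_c below 0.042 m)) and ((x of sugar_c in the frame of new_tray between -0.0135 and 0.0135 m and y of sugar_c in the frame of new_tray between 0.0265 and 0.0535 m and height (world z) of sugar_c below 0.045 m) or (x of shaker_c in the frame of new_tray between -0.0135 and 0.0135 m and y of shaker_c in the frame of new_tray between 0.0265 and 0.0535 m and height (world z) of shaker_c below 0.049 m) or (x of jar_c in the frame of new_tray between -0.0135 and 0.0135 m and y of jar_c in the frame of new_tray between 0.0265 and 0.0535 m and height (world z) of jar_c below 0.043 m) or (x of caddy_c in the frame of new_tray between -0.0135 and 0.0135 m and y of caddy_c in the frame of new_tray between 0.0265 and 0.0535 m and height (world z) of caddy_c below 0.042 m)) and ((x of sugar_c in the frame of new_tray between -0.0135 and 0.0135 m and y of sugar_c in the frame of new_tray between 0.1065 and 0.1335 m and height (world z) of sugar_c below 0.045 m) or (x of shaker_c in the frame of new_tray between -0.0135 and 0.0135 m and y of shaker_c in the frame of new_tray between 0.1065 and 0.1335 m and height (world z) of shaker_c below 0.049 m) or (x of jar_c in the frame of new_tray between -0.0135 and 0.0135 m and y of jar_c in the frame of new_tray between 0.1065 and 0.1335 m and height (world z) of jar_c below 0.043 m) or (x of caddy_c in the frame of new_tray between -0.0135 and 0.0135 m and y of caddy_c in the frame of new_tray between 0.1065 and 0.1335 m and height (world z) of caddy_c below 0.042 m))), for 0.2 s.
At the end, for the whole second after the job is handed in: Every compartment of the wooden tray holds one pot, in mirrored order: centre within 13.5 mm of the compartment's along both tray axes (true of any pot inside the lips), under 5 mm above standing on its floor, tilt under 0.12 rad, at rest; mug, spatula and clip moved under 30 mm (all of step 4 and angle between each of sugar_c, shaker_c, jar_c, caddy_c's own z axis and vertical below 0.12 rad and linear speed of each of sugar, shaker, jar, caddy below 0.02 m/s and angular speed of each of sugar, shaker, jar, caddy below 0.2 rad/s and distance of each of mug, spatula, clip from where it was at the start of the episode below 0.03 m); the robot touches nothing.
It fails at once if a pot is tipped by more than 0.5 rad (angle between any of sugar_c, shaker_c, jar_c, caddy_c's own z axis and vertical above 0.5 rad).
It fails at once if the mug, the spatula or the clip is moved by more than 30 mm (distance of any of mug, spatula, clip from where it was at the start of the episode above 0.03 m).
It also fails if it takes over 112 s, if anything falls off the work surface, if the arm or the gripper's body presses on something with over 40 N, if the wrist force passes 120 N, or if a joint passes its speed limit or range.

## Working session

There is one attempt and no reset: what is moved stays moved. The work goes in short steps, Python scripts to look and compute and a tool call to move; the robot and the scene stay as the last step left them, time stands still between calls to the robot, and variables do not carry over. Pictures are saved under pics/ and viewed, at most 14 in all, crops included, and the job is handed in when it is done.

Besides the shell and the picture viewer there is one more tool, called in YAML: its name, and indented under it one key for each argument. move_arm: Moves the arm, as the interface text tells. Its arguments: {"type":"object","properties":{"commands":{"type":"array","items":{"type":"array","items":{"type":"number"}}},"grip_force":{"type":"number"}},"required":["commands"]}

```bash
mkdir -p pics; cat > h.py <<'E'
import numpy as np, cv2
from plant import ctrl, cams, spotter
def K(c):
    f=240/np.tan(np.radians(c["fovy"])/2); return np.array([[f,0,c["cx"]],[0,f,c["cy"]],[0,0,1.]])
def RT(c): return cv2.Rodrigues(np.array(c["rvec"],float))[0], np.array(c["tvec"],float).reshape(3)
def w(c,p):
    R,t=RT(c); return R.T@(np.array(p)-t)
def ray(c,px,z):
    R,t=RT(c); u=cv2.undistortPoints(np.array(px,float).reshape(-1,1,2),K(c),np.array(c["dist_coeffs"],float)).reshape(-1,2)
    d=np.c_[u,np.ones(len(u))]@R; o=-R.T@t; return o+d*((z-o[2])/d[:,2])[:,None]
def proj(c,P): return cv2.projectPoints(np.array(P,float).reshape(-1,1,3),np.array(c["rvec"],float),np.array(c["tvec"],float),K(c),np.array(c["dist_coeffs"],float))[0].reshape(-1,2)
def save(c,n): cv2.imwrite(f"pics/{n}.png",c["frame"][:,:,::-1])
E
python3 - <<'E'
from h import *
np.set_printoptions(precision=4,suppress=True)
s=ctrl.read_state(); print(s,ctrl.grip_point_offset)
for n in("top","scene"):
    c=cams.capture(n); save(c,n+"0"); R,t=RT(c); print(n,-R.T@t,c["fovy"],c["dist_coeffs"])
    for q in("sugar_c","shaker_c","jar_c","caddy_c","old_tray","new_tray","mug","spatula","clip"):
        r=spotter.tip_of(c,q)[:2]; print(q,[(w(c,a["point"]),round(a["conf"],2)) for a in r])
E
```

```text
{'time_s': 0.0, 'joint_positions': array([-1.119 ,  0.2133, -0.035 ,  1.3235,  0.    ,  1.5708]), 'dq': array([-0.0002,  0.0004, -0.0002,  0.0012, -0.0023,  0.0019]), 'joint_torque': array([  0.0005, -68.6161,  48.7117,   0.0175,   0.0002,   0.    ]), 'position': array([ 0.2182, -0.4495,  0.2308]), 'orientation': array([-3.0607, -0.7035,  0.0004]), 'contact_force': array([ 0.4593,  0.1802, -0.8914]), 'ft_torque': array([ 0.0318,  0.0069, -0.061 ]), 'grasp_force': 0.0, 'finger_gap': 0.08523245417796416} 0.0187
top [0.3846 0.011  1.1293] 53.15777196009824 [0.0254 0.     0.     0.     0.    ]
sugar_c [(array([ 0.6407, -0.0364,  0.0429]), 0.96)]
shaker_c [(array([ 0.639 , -0.1209,  0.0399]), 0.7)]
jar_c [(array([0.6509, 0.123 , 0.0397]), 0.94)]
caddy_c [(array([0.6458, 0.0421, 0.0361]), 0.6)]
old_tray [(array([ 0.6408, -0.0035,  0.0013]), 0.84), (array([ 0.6406, -0.1195,  0.041 ]), 0.64)]
new_tray [(array([ 0.4636, -0.0249,  0.0022]), 0.76)]
mug [(array([0.5135, 0.3521, 0.0008]), 0.62)]
spatula [(array([ 0.4704, -0.2913, -0.0018]), 0.75), (array([ 0.6444, -0.0025,  0.0032]), 0.59)]
clip [(array([0.3854, 0.3356, 0.0015]), 0.93)]
scene [0.7756 0.4707 0.6544] 57.28725641611697 [-0.0531  0.      0.      0.      0.    ]
sugar_c [(array([ 0.6403, -0.0383,  0.0387]), 0.57)]
shaker_c [(array([ 0.6423, -0.1185,  0.0468]), 0.57)]
jar_c [(array([0.6509, 0.1183, 0.0349]), 0.83), (array([ 0.6434, -0.0406,  0.0393]), 0.37)]
caddy_c [(array([0.6483, 0.0422, 0.036 ]), 0.88)]
old_tray [(array([0.6486, 0.0005, 0.0005]), 0.56)]
new_tray [(array([ 0.4628, -0.0288,  0.0006]), 0.97)]
mug [(array([ 0.5164,  0.3531, -0.0012]), 0.96)]
spatula [(array([ 0.4671, -0.2918,  0.0012]), 0.77)]
clip [(array([ 0.3871,  0.3406, -0.0038]), 0.82)]
```

View pics/top0.png

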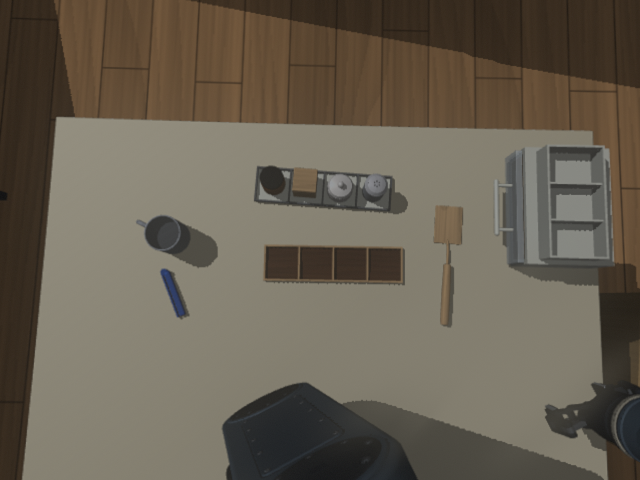

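```bash
python3 - <<'E'
from h import *
np.set_printoptions(precision=4,suppress=True)
c=cams.capture("top")
for q,z in(("old_tray",.012),("new_tray",.012),("caddy_c",.066+.004),("jar_c",.072),("sugar_c",.04),("shaker_c",.084)):
    m=spotter.cut_out(c,q)[0]; u=m["pixels"].astype(np.uint8)
    ct=max(cv2.findContours(u,0,2)[0],key=cv2.contourArea)
    P=ray(c,cv2.convexHull(ct).reshape(-1,2).astype(float),z)
    r=cv2.minAreaRect((P[:,:2]*1000).astype(np.float32)); print(q,round(m["conf"],2),u.sum(),r)
E
```

```text
old_tray 0.89 2386 ((641.6821899414062, 0.9687652587890625), (323.8146667480469, 88.37115478515625), 87.11371612548828)
new_tray 0.94 4920 ((466.29632568359375, -25.59295654296875), (85.1051254272461, 324.5354309082031), 0.33106669783592224)
caddy_c 0.97 719 ((642.010009765625, 43.257450103759766), (68.9711685180664, 56.39509582519531), 1.4693540334701538)
jar_c 0.58 608 ((644.8336791992188, 116.17167663574219), (68.82557678222656, 53.32931137084961), 27.89224624633789)
sugar_c 0.9 628 ((637.2970581054688, -38.42621612548828), (66.08720397949219, 60.238651275634766), 1.341680645942688)
shaker_c 0.96 569 ((629.4700927734375, -113.56570434570312), (49.54216766357422, 66.98587799072266), 67.42245483398438)
```

The top view shows, left to right: jar (272,180), caddy (304,180), sugar (340,187) and shaker (375,187) in the far grey tray. The empty wooden tray is nearer, centred around (334,265). Next I'll check the tray fits in the scene view and work out the tool yaw.

```bash
cat >> h.py <<'E'
from scipy.spatial.transform import Rotation as Ro
def delta(x,y,z,yaw):
    "shift (tool axes) and turn about tool z, to TCP x,y,z with tool y axis along +-(world x turned by yaw)"
    s=ctrl.read_state(); R=Ro.from_rotvec(s["orientation"]).as_matrix()
    d=R.T@(np.array([x,y,z])-s["position"])
    out=[]
    for sg in(1,-1):
        ty=sg*np.array([np.cos(yaw),np.sin(yaw),0]); tz=np.array([0,0,-1.]); T=np.c_[np.cross(ty,tz),ty,tz]
        out.append(Ro.from_matrix(R.T@T).as_rotvec())
    print("t",s["time_s"],"pos",s["position"].round(4),"q",s["joint_positions"].round(2),"shift",d.round(4),"turns",out[0].round(3),out[1].round(3))
def cell(tr,i): # i 0..3 from left
    (x,y,a)=tr; k=.12-.08*i; return x-np.sin(a)*k, y+np.cos(a)*k
OLD=(.6445,.0015,-.049); NEW=(.465,-.0262,.004)
E
python3 - <<'E'
from h import *
np.set_printoptions(precision=4,suppress=True)
print([np.round(cell(OLD,i),4) for i in range(4)],[np.round(cell(NEW,i),4) for i in range(4)])
big=[]
for n in("scene","top"):
    c=cams.capture(n); f=c["frame"][:,:,::-1].copy()
    if n=="scene":
        m=spotter.cut_out(c,"new_tray")[0]; ct=max(cv2.findContours(m["pixels"].astype(np.uint8),0,2)[0],key=cv2.contourArea)
        print(m["conf"],cv2.minAreaRect((ray(c,ct.reshape(-1,2).astype(float),.008)[:,:2]*1000).astype(np.float32)))
    f=cv2.resize(f,None,fx=2,fy=2,interpolation=2)
    for x,y,a in(OLD,NEW):
        Q=np.array([(sx*.042,sy*.162) for sx,sy in((1,1),(1,-1),(-1,-1),(-1,1))]); R=np.array([[np.cos(a),-np.sin(a)],[np.sin(a),np.cos(a)]])
        p=proj(c,np.c_[Q@R.T+[x,y],np.full(4,.012)])*2; cv2.polylines(f,[p.round().astype(int)],True,(0,0,255),1)
        p0=p.mean(0).astype(int) if n=="scene" else np.array([660,450]); 
    p0=np.array([660,450]) if n=="top" else p0-[0,60]
    big.append(f[max(0,p0[1]-220):,max(0,p0[0]-320):][:290,:640])
    print(p0)
cv2.imwrite("pics/chk.png",np.vstack(big))
delta(*cell(OLD,0),.2,OLD[2])
E
```

```text
[array([0.6504, 0.1214]), array([0.6465, 0.0415]), array([ 0.6425, -0.0385]), array([ 0.6386, -0.1184])] [array([0.4645, 0.0938]), array([0.4648, 0.0138]), array([ 0.4652, -0.0662]), array([ 0.4655, -0.1462])]
0.56 ((464.99462890625, -28.089584350585938), (92.5492172241211, 332.67938232421875), 0.41472503542900085)
[639 409]
[660 450]
t 1.5 pos [ 0.2183 -0.4498  0.2313] q [-1.12  0.21 -0.03  1.32 -0.    1.57] shift [ 0.6381 -0.3252  0.0313] turns [-0.   -0.   -1.07] [-0.     0.     2.072]
```

View pics/chk.png

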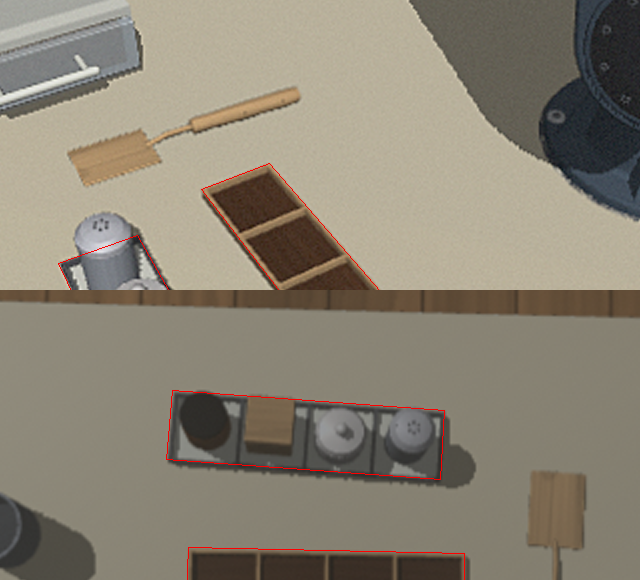

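The overlays match both trays. Now the approach.

move_arm:
  commands:
    - [0, 0.638, -0.325, 0.03, 0, 0, -1.094]
    - [0, 0.638, -0.325, 0.03, 0, 0, -1.094]
    - [0, 0.638, -0.325, 0.03, 0, 0, -1.094]
    - [0, 0.638, -0.325, 0.03, 0, 0, -1.094]
    - [0, 0.638, -0.325, 0.03, 0, 0, -1.094]
  grip_force: 40

```text
time_s: 1.92
position: [0.3446, -0.2822, 0.2226]
orientation: [2.692, 1.618, 0.0]
contact_force: [1.9, -0.8, -0.9]
finger_gap: 0.0855
grasp_force: 0.0
```

```bash
python3 -c "
from h import *
delta(*cell(OLD,0),.2,-.025)"
```

```text
t 1.9167 pos [ 0.3446 -0.2822  0.2226] q [-0.69  0.1  -0.19  1.28 -0.    1.37] shift [0.4999 0.0807 0.0226] turns [ 0.     0.    -0.463] [ 0.000e+00 -1.000e-03  2.678e+00]
```

move_arm:
  commands:
    - [0, 0.5, 0.08, 0.02, 0, 0, -0.46]
    - [0, 0.5, 0.08, 0.02, 0, 0, -0.46]
    - [0, 0.5, 0.08, 0.02, 0, 0, -0.46]
    - [0, 0.5, 0.08, 0.02, 0, 0, -0.46]
    - [0, 0.5, 0.08, 0.02, 0, 0, -0.46]

```text
time_s: 2.33
position: [0.4712, -0.1164, 0.2145]
orientation: [2.252, 2.19, 0.0]
contact_force: [0.1, -1.2, 0.1]
finger_gap: 0.0854
grasp_force: 0.0
```

```bash
python3 -c "
from h import *
delta(*cell(OLD,0),.15,-.025)"
```

```text
t 2.3333 pos [ 0.4712 -0.1164  0.2145] q [-0.24  0.19 -0.11  1.27 -0.    1.36] shift [0.2427 0.1725 0.0645] turns [ 0.001  0.    -0.003] [ 0.000e+00 -1.000e-03  3.139e+00]
```

move_arm:
  commands:
    - [0, 0.243, 0.172, 0.04, 0, 0, -0.003]
    - [0, 0.243, 0.172, 0.04, 0, 0, -0.003]
    - [0, 0.243, 0.172, 0.04, 0, 0, -0.003]
    - [0, 0.243, 0.172, 0.04, 0, 0, -0.003]
    - [0, 0.243, 0.172, 0.04, 0, 0, -0.003]

```text
time_s: 2.75
position: [0.5962, 0.048, 0.1863]
orientation: [2.255, 2.187, 0.0]
contact_force: [0.0, -1.3, 0.8]
finger_gap: 0.0855
grasp_force: 0.0
```

```bash
python3 -c "
from h import *
delta(*cell(OLD,0),.15,-.025)"
```

```text
t 2.75 pos [0.5962 0.048  0.1863] q [ 0.08  0.43  0.15  1.29 -0.    1.68] shift [0.075  0.0519 0.0363] turns [ 0.     0.    -0.006] [ 0.    -0.     3.136]
```

move_arm:
  commands:
    - [0, 0.075, 0.052, 0.036, 0, 0, -0.006]
    - [0, 0.075, 0.052, 0.036, 0, 0, -0.006]
    - [0, 0.075, 0.052, 0.036, 0, 0, -0.006]
    - [0, 0.075, 0.052, 0.036, 0, 0, -0.006]
    - [0, 0.075, 0.052, 0.036, 0, 0, -0.006]

```text
time_s: 3.17
position: [0.6494, 0.1198, 0.1497]
orientation: [-2.247, -2.194, 0.002]
contact_force: [0.0, -0.8, -0.0]
finger_gap: 0.0854
grasp_force: 0.0
```

```bash
python3 -c "
from h import *
delta(.6495,.1212,.020,-.025)
c=cams.capture('scene'); f=c['frame'][:,:,::-1]; p=proj(c,[.65,.0,.06])[0].astype(int); print(p); cv2.imwrite('pics/a1.png',cv2.resize(f[max(0,p[1]-150):p[1]+150,max(0,p[0]-200):p[0]+200],None,fx=2,fy=2))"
```

```text
t 3.1667 pos [0.6494 0.1198 0.1497] q [ 0.18  0.58  0.29  1.29 -0.    1.78] shift [0.0015 0.0003 0.1297] turns [-0.001  0.     0.001] [-1.00e-03 -2.00e-03 -3.14e+00]
[231 260]
```

View pics/a1.png

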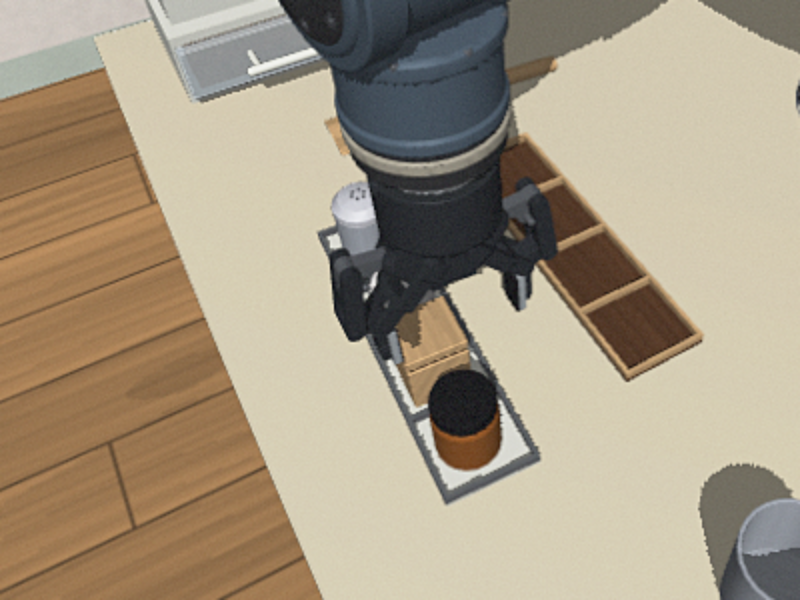

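The crop shows the open gripper (440,250) with its fingers closing across the tray. It's above the jar (465,420), allowing for parallax. Descending now.

move_arm:
  commands:
    - [0, 0.001, 0, 0.035, 0, 0, 0]
    - [0, 0.001, 0, 0.07, 0, 0, 0]
    - [0, 0.001, 0, 0.105, 0, 0, 0]
    - [0, 0.001, 0, 0.13, 0, 0, 0]
    - [0, 0.001, 0, 0.13, 0, 0, 0]

```text
time_s: 3.63
position: [0.6462, 0.1184, 0.0165]
orientation: [-2.248, -2.189, 0.009]
contact_force: [-0.9, -0.2, -1.9]
finger_gap: 0.0855
grasp_force: 0.0
```

move_arm:
  commands:
    - [1, 0, 0, 0, 0, 0, 0]
    - [1, 0, 0, 0, 0, 0, 0]
    - [1, 0, 0, 0, 0, 0, 0]
    - [1, 0, 0, 0, 0, 0, 0]
    - [1, 0, 0, 0, 0, 0, 0]

```text
time_s: 4.05
position: [0.6512, 0.1201, 0.0238]
orientation: [2.248, 2.191, 0.005]
contact_force: [-2.2, -2.1, 8.6]
finger_gap: 0.055
grasp_force: 41.3
```

move_arm:
  commands:
    - [1, 0, 0, -0.02, 0, 0, 0]
    - [1, 0, 0, -0.055, 0, 0, 0]
    - [1, 0, 0, -0.09, 0, 0, 0]
    - [1, 0, 0, -0.12, 0, 0, 0]
    - [1, 0, 0, -0.12, 0, 0, 0]

```text
time_s: 4.47
position: [0.6529, 0.1207, 0.1496]
orientation: [2.245, 2.189, 0.015]
contact_force: [1.0, 0.4, -1.1]
finger_gap: 0.0546
grasp_force: 43.8
```

```bash
python3 -c "
from h import *
delta(*cell(NEW,3),.13,-.025); print(ctrl.read_state()['finger_gap'],ctrl.read_state()['grasp_force'])"
```

```text
t 4.4667 pos [0.6529 0.1207 0.1496] q [0.18 0.57 0.29 1.27 0.   1.78] shift [-0.2716 -0.1808  0.0169] turns [ 0.011 -0.002 -0.   ] [-0.004 -0.018  3.141]
0.05460186128674872 43.77212387043983
```

move_arm:
  commands:
    - [1, -0.02, -0.013, 0, 0, 0, 0]
    - [1, -0.05, -0.033, 0, 0, 0, 0]
    - [1, -0.08, -0.053, 0, 0, 0, 0]
    - [1, -0.11, -0.073, 0, 0, 0, 0]
    - [1, -0.14, -0.093, 0, 0, 0, 0]

```text
time_s: 4.88
position: [0.5524, -0.0185, 0.1419]
orientation: [2.247, 2.193, 0.002]
contact_force: [1.1, -1.1, -1.5]
finger_gap: 0.0548
grasp_force: 43.7
```

move_arm:
  commands:
    - [1, -0.03, -0.02, 0, 0, 0, 0]
    - [1, -0.06, -0.04, 0, 0, 0, 0]
    - [1, -0.09, -0.06, 0, 0, 0, 0]
    - [1, -0.12, -0.08, 0, 0, 0, 0]
    - [1, -0.131, -0.087, 0, 0, 0, 0]

```text
time_s: 5.3
position: [0.4608, -0.149, 0.1421]
orientation: [2.25, 2.19, 0.0]
contact_force: [0.4, 0.5, -1.8]
finger_gap: 0.0545
grasp_force: 43.7
```

move_arm:
  commands:
    - [1, 0, 0, 0.02, 0, 0, 0]
    - [1, 0, 0, 0.04, 0, 0, 0]
    - [1, 0, 0, 0.05, 0, 0, 0]
    - [1, 0, 0, 0.05, 0, 0, 0]
    - [1, 0, 0, 0.05, 0, 0, 0]

```text
time_s: 5.72
position: [0.4631, -0.1461, 0.0914]
orientation: [2.249, 2.194, 0.0]
contact_force: [-0.7, 0.5, -2.4]
finger_gap: 0.0548
grasp_force: 43.7
```

```bash
python3 -c "
from h import *
delta(*cell(NEW,3),.022,-.025); print(ctrl.read_state()['finger_gap'],ctrl.read_state()['grasp_force'])
c=cams.capture('scene'); 
for q in ('jar_c','new_tray'): print(q,[(w(c,a['point']).round(4),round(a['conf'],2)) for a in spotter.tip_of(c,q)[:1]])
f=c['frame'][:,:,::-1]; p=proj(c,[.465,-.1,.06])[0].astype(int); cv2.imwrite('pics/a2.png',cv2.resize(f[max(0,p[1]-100):p[1]+100,max(0,p[0]-133):p[0]+133],None,fx=3,fy=3))"
```

```text
t 5.7167 pos [ 0.4631 -0.1461  0.0914] q [-0.31  0.26 -0.34  0.97 -0.    1.29] shift [-0.0001  0.0024  0.0694] turns [0. 0. 0.] [-0.     0.    -3.141]
0.05480323191095021 43.68575510568917
jar_c [(array([ 0.4632, -0.147 ,  0.1019]), 0.73)]
new_tray [(array([ 4.618e-01, -2.770e-02,  3.000e-04]), 0.6)]
```

View pics/a2.png

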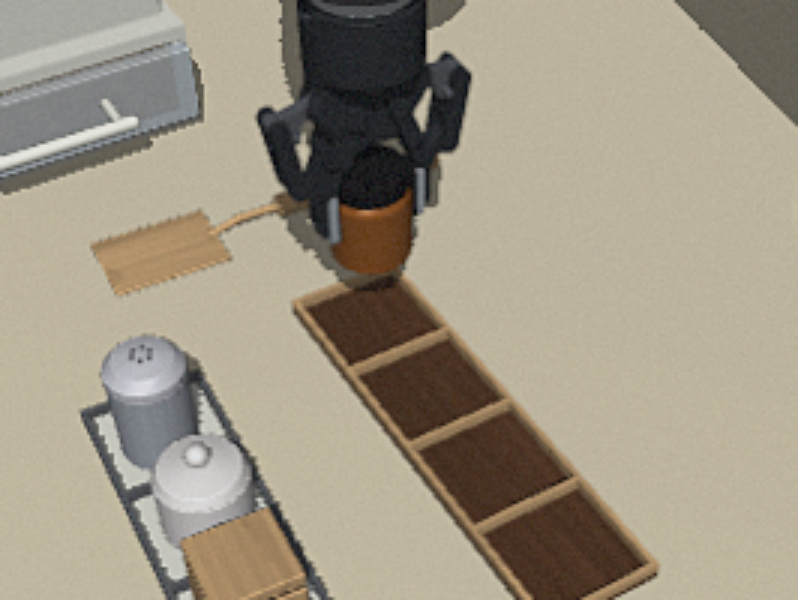

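The jar (375,210) is held upright above the right-end compartment (370,315). Lowering it.

move_arm:
  commands:
    - [1, 0, 0.002, 0.02, 0, 0, 0]
    - [1, 0, 0.002, 0.04, 0, 0, 0]
    - [1, 0, 0.002, 0.055, 0, 0, 0]
    - [1, 0, 0.002, 0.064, 0, 0, 0]
    - [1, 0, 0.002, 0.067, 0, 0, 0]

```text
time_s: 6.28
position: [0.4647, -0.1461, 0.0236]
orientation: [-2.248, -2.193, 0.001]
contact_force: [-16.4, 3.4, 38.9]
finger_gap: 0.0547
grasp_force: 47.8
```

move_arm:
  commands:
    - [1, 0, 0, 0.001, 0, 0, 0]
    - [1, 0, 0, 0.002, 0, 0, 0]
    - [1, 0, 0, 0.002, 0, 0, 0]

```text
time_s: 6.53
position: [0.4648, -0.1461, 0.0236]
orientation: [2.249, 2.193, 0.0]
contact_force: [-14.9, 5.2, 30.0]
finger_gap: 0.0544
grasp_force: 46.9
```

move_arm:
  commands:
    - [0, 0, 0, -0.001, 0, 0, 0]
    - [0, 0, 0, -0.001, 0, 0, 0]
    - [0, 0, 0, -0.001, 0, 0, 0]
    - [0, 0, 0, -0.001, 0, 0, 0]
    - [0, 0, 0, -0.001, 0, 0, 0]

```text
time_s: 6.95
position: [0.4651, -0.1462, 0.0228]
orientation: [2.249, 2.193, 0.0]
contact_force: [1.0, -0.2, -0.6]
finger_gap: 0.0856
grasp_force: 0.0
```

move_arm:
  commands:
    - [0, 0, 0, -0.03, 0, 0, 0]
    - [0, 0, 0, -0.07, 0, 0, 0]
    - [0, 0, 0, -0.11, 0, 0, 0]
    - [0, 0, 0, -0.13, 0, 0, 0]
    - [0, 0, 0, -0.13, 0, 0, 0]

```text
time_s: 7.37
position: [0.4672, -0.1469, 0.1573]
orientation: [2.245, 2.189, 0.005]
contact_force: [1.2, 0.4, 1.3]
finger_gap: 0.0853
grasp_force: 0.0
```

```bash
python3 -c "
from h import *
delta(*cell(OLD,1),.15,-.025)
c=cams.capture('scene')
for q in ('jar_c','caddy_c','sugar_c','shaker_c'): print(q,[(w(c,a['point']).round(4),round(a['conf'],2)) for a in spotter.tip_of(c,q)[:1]])
f=c['frame'][:,:,::-1]; p=proj(c,[.5,-.05,.06])[0].astype(int); cv2.imwrite('pics/a3.png',cv2.resize(f[max(0,p[1]-125):p[1]+125,max(0,p[0]-166):p[0]+166],None,fx=2.4,fy=2.4))"
```

```text
t 7.3667 pos [ 0.4672 -0.1469  0.1573] q [-0.3   0.21 -0.22  1.13 -0.    1.29] shift [0.1928 0.1744 0.0081] turns [ 0.007  0.002 -0.   ] [ 3.000e-03 -1.000e-02  3.142e+00]
jar_c [(array([ 0.4643, -0.1471,  0.0368]), 0.66)]
caddy_c [(array([0.6466, 0.0423, 0.0353]), 0.67)]
sugar_c [(array([ 0.6425, -0.0386,  0.0371]), 0.72)]
shaker_c [(array([ 0.6406, -0.1168,  0.0466]), 0.91)]
```

View pics/a3.png

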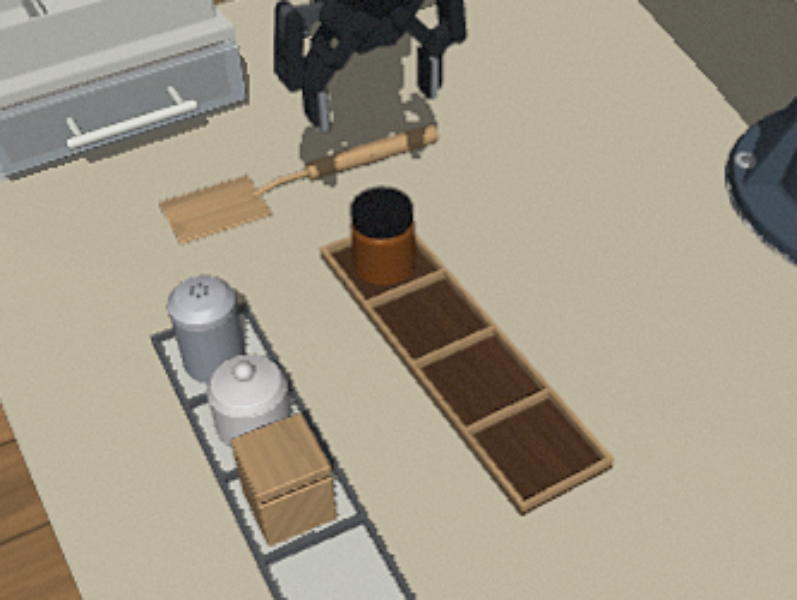

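The jar (383,240) stands upright in the right-end compartment and the others haven't moved. On to the caddy (285,480).

move_arm:
  commands:
    - [0, 0.024, 0.022, 0, 0, 0, 0]
    - [0, 0.049, 0.044, 0, 0, 0, 0]
    - [0, 0.075, 0.068, 0, 0, 0, 0]
    - [0, 0.1, 0.091, 0, 0, 0, 0]
    - [0, 0.125, 0.114, 0, 0, 0, 0]

```text
time_s: 8.03
position: [0.5823, -0.0227, 0.1513]
orientation: [-2.248, -2.193, 0.002]
contact_force: [0.2, -1.0, 0.5]
finger_gap: 0.0854
grasp_force: 0.0
```

move_arm:
  commands:
    - [0, 0.025, 0.022, 0, 0, 0, 0]
    - [0, 0.05, 0.044, 0, 0, 0, 0]
    - [0, 0.068, 0.0605, 0, 0, 0, 0]
    - [0, 0.068, 0.0605, 0, 0, 0, 0]
    - [0, 0.068, 0.0605, 0, 0, 0, 0]

```text
time_s: 8.45
position: [0.6439, 0.0433, 0.1507]
orientation: [-2.246, -2.194, 0.003]
contact_force: [0.3, -0.6, -0.1]
finger_gap: 0.0857
grasp_force: 0.0
```

```bash
python3 -c "
from h import *
delta(.6465,.042,.020,-.025)"
```

```text
t 8.45 pos [0.6439 0.0433 0.1507] q [ 0.07  0.54  0.24  1.27 -0.    1.66] shift [-0.0012  0.0029  0.1307] turns [-0.003  0.     0.002] [-0.    -0.004 -3.14 ]
```

move_arm:
  commands:
    - [0, -0.001, 0.002, 0.035, 0, 0, 0]
    - [0, -0.001, 0.002, 0.07, 0, 0, 0]
    - [0, -0.001, 0.002, 0.105, 0, 0, 0]
    - [0, -0.001, 0.002, 0.129, 0, 0, 0]
    - [0, -0.001, 0.002, 0.129, 0, 0, 0]

```text
time_s: 8.87
position: [0.6416, 0.0401, 0.018]
orientation: [-2.246, -2.188, 0.011]
contact_force: [-0.6, 0.2, -0.6]
finger_gap: 0.0855
grasp_force: 0.0
```

move_arm:
  commands:
    - [1, 0, 0, 0, 0, 0, 0]
    - [1, 0, 0, 0, 0, 0, 0]
    - [1, 0, 0, 0, 0, 0, 0]
    - [1, 0, 0, 0, 0, 0, 0]
    - [1, 0, 0, 0, 0, 0, 0]

```text
time_s: 9.28
position: [0.6475, 0.0411, 0.0261]
orientation: [2.247, 2.191, 0.004]
contact_force: [-2.1, -1.5, 9.5]
finger_gap: 0.0536
grasp_force: 42.6
```

move_arm:
  commands:
    - [1, 0, 0, -0.02, 0, 0, 0]
    - [1, 0, 0, -0.055, 0, 0, 0]
    - [1, 0, 0, -0.09, 0, 0, 0]
    - [1, 0, 0, -0.12, 0, 0, 0]
    - [1, 0, 0, -0.12, 0, 0, 0]

```text
time_s: 9.7
position: [0.6492, 0.0415, 0.1517]
orientation: [2.244, 2.189, 0.013]
contact_force: [1.6, -0.4, -1.6]
finger_gap: 0.0539
grasp_force: 42.6
```

```bash
python3 -c "
from h import *
delta(*cell(NEW,2),.13,-.025)"
```

```text
t 9.7 pos [0.6492 0.0415 0.1517] q [0.06 0.54 0.24 1.26 0.   1.66] shift [-0.1123 -0.1815  0.0197] turns [ 0.01  -0.001  0.   ] [ 2.000e-03  1.600e-02 -3.142e+00]
```

move_arm:
  commands:
    - [1, -0.01, -0.017, 0, 0, 0, 0]
    - [1, -0.026, -0.042, 0, 0, 0, 0]
    - [1, -0.042, -0.068, 0, 0, 0, 0]
    - [1, -0.058, -0.094, 0, 0, 0, 0]
    - [1, -0.074, -0.12, 0, 0, 0, 0]

```text
time_s: 10.12
position: [0.5234, -0.0302, 0.1445]
orientation: [2.248, 2.193, 0.002]
contact_force: [-0.6, 0.1, -0.9]
finger_gap: 0.0543
grasp_force: 42.6
```

move_arm:
  commands:
    - [1, -0.016, -0.026, 0, 0, 0, 0]
    - [1, -0.03, -0.048, 0, 0, 0, 0]
    - [1, -0.0375, -0.0605, 0, 0, 0, 0]
    - [1, -0.0375, -0.0605, 0.02, 0, 0, 0]
    - [1, -0.0375, -0.0605, 0.05, 0, 0, 0]

```text
time_s: 10.53
position: [0.4648, -0.0665, 0.0965]
orientation: [2.246, 2.188, 0.007]
contact_force: [0.8, 0.5, -0.9]
finger_gap: 0.0531
grasp_force: 42.7
```

move_arm:
  commands:
    - [1, 0, 0, 0.01, 0, 0, 0]
    - [1, 0, 0, 0.01, 0, 0, 0]
    - [1, 0, 0, 0.01, 0, 0, 0]

```text
time_s: 10.78
position: [0.4631, -0.0657, 0.0844]
orientation: [2.249, 2.193, 0.001]
contact_force: [-0.3, -0.5, -0.2]
finger_gap: 0.0535
grasp_force: 42.6
```

```bash
python3 -c "
from h import *
delta(*cell(NEW,2),.026,-.025)
c=cams.capture('scene')
for q in ('jar_c','caddy_c'): print(q,[(w(c,a['point']).round(4),round(a['conf'],2)) for a in spotter.tip_of(c,q)[:1]])"
```

```text
t 10.7833 pos [ 0.4631 -0.0657  0.0844] q [-0.14  0.23 -0.4   0.94  0.    1.45] shift [-0.0005  0.002   0.0584] turns [ 0.001  0.    -0.   ] [ 0.000e+00 -1.000e-03  3.142e+00]
jar_c [(array([ 0.4637, -0.1448,  0.037 ]), 0.82)]
caddy_c [(array([ 0.46  , -0.0653,  0.0951]), 0.88)]
```

move_arm:
  commands:
    - [1, 0, 0.002, 0.018, 0, 0, 0]
    - [1, 0, 0.002, 0.036, 0, 0, 0]
    - [1, 0, 0.002, 0.049, 0, 0, 0]
    - [1, 0, 0.002, 0.055, 0, 0, 0]
    - [1, 0, 0.002, 0.057, 0, 0, 0]

```text
time_s: 11.35
position: [0.4649, -0.0656, 0.0265]
orientation: [-2.249, -2.193, 0.0]
contact_force: [-1.0, 0.5, -2.3]
finger_gap: 0.0538
grasp_force: 42.6
```

move_arm:
  commands:
    - [1, 0, 0, 0, 0, 0, 0]
    - [1, 0, 0, 0.001, 0, 0, 0]
    - [1, 0, 0, 0.001, 0, 0, 0]

```text
time_s: 11.6
position: [0.4656, -0.0658, 0.0264]
orientation: [2.248, 2.193, 0.001]
contact_force: [0.2, -0.2, -0.6]
finger_gap: 0.0536
grasp_force: 42.6
```

move_arm:
  commands:
    - [1, 0, 0, 0.001, 0, 0, 0]
    - [1, 0, 0, 0.002, 0, 0, 0]
    - [1, 0, 0, 0.002, 0, 0, 0]

```text
time_s: 11.85
position: [0.4659, -0.0659, 0.0256]
orientation: [2.248, 2.192, 0.002]
contact_force: [-9.0, 0.4, 29.6]
finger_gap: 0.0535
grasp_force: 40.3
```

Contact on the floor, so I'll release and retreat.

move_arm:
  commands:
    - [0, 0, 0, -0.001, 0, 0, 0]
    - [0, 0, 0, -0.001, 0, 0, 0]
    - [0, 0, 0, -0.001, 0, 0, 0]
    - [0, 0, 0, -0.001, 0, 0, 0]
    - [0, 0, 0, -0.001, 0, 0, 0]

```text
time_s: 12.27
position: [0.4649, -0.0656, 0.0246]
orientation: [-2.249, -2.194, 0.0]
contact_force: [0.8, -0.2, -0.5]
finger_gap: 0.0855
grasp_force: 0.0
```

move_arm:
  commands:
    - [0, 0, 0, -0.03, 0, 0, 0]
    - [0, 0, 0, -0.07, 0, 0, 0]
    - [0, 0, 0, -0.11, 0, 0, 0]
    - [0, 0, 0, -0.127, 0, 0, 0]
    - [0, 0, 0, -0.127, 0, 0, 0]

```text
time_s: 12.68
position: [0.4671, -0.066, 0.1558]
orientation: [2.245, 2.19, 0.006]
contact_force: [0.2, 0.1, 0.8]
finger_gap: 0.0854
grasp_force: 0.0
```

```bash
python3 -c "
from h import *
delta(*cell(OLD,2),.15,-.025)
c=cams.capture('scene')
for q in ('jar_c','caddy_c','sugar_c','shaker_c'): print(q,[(w(c,a['point']).round(4),round(a['conf'],2)) for a in spotter.tip_of(c,q)[:1]])
f=c['frame'][:,:,::-1]; p=proj(c,[.5,-.05,.06])[0].astype(int); cv2.imwrite('pics/a4.png',cv2.resize(f[max(0,p[1]-125):p[1]+125,max(0,p[0]-166):p[0]+166],None,fx=2.4,fy=2.4))"
```

```text
t 12.6833 pos [ 0.4671 -0.066   0.1558] q [-0.14  0.18 -0.27  1.12 -0.    1.46] shift [0.0319 0.1746 0.0068] turns [0.006 0.001 0.   ] [-1.000e-03  1.000e-02 -3.142e+00]
jar_c [(array([ 0.4657, -0.1467,  0.0389]), 0.85)]
caddy_c [(array([ 0.4646, -0.0613,  0.0379]), 0.8)]
sugar_c [(array([ 0.644 , -0.0401,  0.0395]), 0.73)]
shaker_c [(array([ 0.64  , -0.1173,  0.0476]), 0.96)]
```

View pics/a4.png

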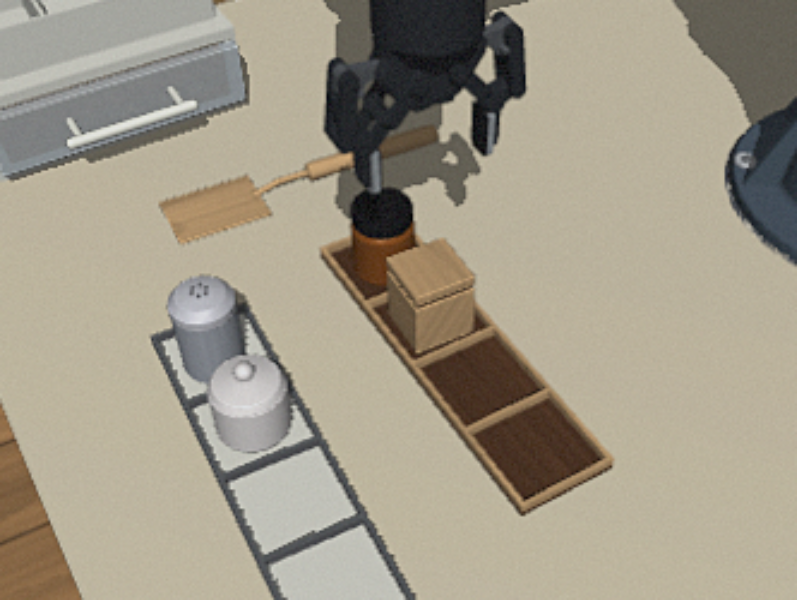

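The caddy (430,300) stands flat in the second compartment and the jar beside it is fine. Next the sugar bowl (250,400).

move_arm:
  commands:
    - [0, 0.005, 0.025, 0, 0, 0, 0]
    - [0, 0.011, 0.06, 0, 0, 0, 0]
    - [0, 0.017, 0.095, 0, 0, 0, 0]
    - [0, 0.023, 0.13, 0, 0, 0, 0]
    - [0, 0.029, 0.16, 0, 0, 0, 0]

```text
time_s: 13.35
position: [0.6268, -0.0403, 0.15]
orientation: [-2.248, -2.193, 0.002]
contact_force: [-0.3, 0.2, -0.2]
finger_gap: 0.0857
grasp_force: 0.0
```

move_arm:
  commands:
    - [0, 0.003, 0.016, 0, 0, 0, 0]
    - [0, 0.003, 0.016, 0, 0, 0, 0]
    - [0, 0.003, 0.016, 0, 0, 0, 0]

```text
time_s: 13.6
position: [0.6413, -0.0379, 0.1496]
orientation: [-2.247, -2.193, 0.003]
contact_force: [-1.3, 0.8, -1.0]
finger_gap: 0.0852
grasp_force: 0.0
```

```bash
python3 -c "
from h import *
delta(.6425,-.0388,.020,-.025)"
```

```text
t 13.6 pos [ 0.6413 -0.0379  0.1496] q [-0.06  0.54  0.23  1.27 -0.    1.54] shift [-0.0009  0.0016  0.1296] turns [-0.003 -0.     0.   ] [ 0.    -0.004 -3.141]
```

move_arm:
  commands:
    - [0, -0.001, 0.001, 0.035, 0, 0, 0]
    - [0, -0.001, 0.001, 0.07, 0, 0, 0]
    - [0, -0.001, 0.001, 0.105, 0, 0, 0]
    - [0, -0.001, 0.001, 0.131, 0, 0, 0]
    - [0, -0.001, 0.001, 0.131, 0, 0, 0]

```text
time_s: 14.02
position: [0.6378, -0.0391, 0.015]
orientation: [-2.245, -2.188, 0.01]
contact_force: [-1.1, 0.2, -0.6]
finger_gap: 0.0854
grasp_force: 0.0
```

move_arm:
  commands:
    - [1, 0, 0, 0, 0, 0, 0]
    - [1, 0, 0, 0, 0, 0, 0]
    - [1, 0, 0, 0, 0, 0, 0]
    - [1, 0, 0, 0, 0, 0, 0]
    - [1, 0, 0, 0, 0, 0, 0]

```text
time_s: 14.43
position: [0.6438, -0.0393, 0.0232]
orientation: [2.247, 2.192, 0.003]
contact_force: [-2.8, -0.1, 10.3]
finger_gap: 0.0588
grasp_force: 44.5
```

move_arm:
  commands:
    - [1, 0, 0, -0.02, 0, 0, 0]
    - [1, 0, 0, -0.055, 0, 0, 0]
    - [1, 0, 0, -0.09, 0, 0, 0]
    - [1, 0, 0, -0.12, 0, 0, 0]
    - [1, 0, 0, -0.12, 0, 0, 0]

```text
time_s: 14.85
position: [0.6457, -0.0393, 0.1489]
orientation: [2.243, 2.188, 0.011]
contact_force: [1.3, -0.7, -1.7]
finger_gap: 0.0587
grasp_force: 44.9
```

```bash
python3 -c "
from h import *
delta(*cell(NEW,1),.13,-.025)"
```

```text
t 14.85 pos [ 0.6457 -0.0393  0.1489] q [-0.06  0.53  0.22  1.25  0.    1.53] shift [ 0.0486 -0.1824  0.0169] turns [0.011 0.    0.   ] [-1.000e-03  1.700e-02 -3.142e+00]
```

move_arm:
  commands:
    - [1, 0.004, -0.015, 0, 0, 0, 0]
    - [1, 0.011, -0.042, 0, 0, 0, 0]
    - [1, 0.019, -0.07, 0, 0, 0, 0]
    - [1, 0.027, -0.1, 0, 0, 0, 0]
    - [1, 0.035, -0.13, 0, 0, 0, 0]

```text
time_s: 15.27
position: [0.5124, -0.0006, 0.1412]
orientation: [2.248, 2.193, 0.002]
contact_force: [-0.2, 1.1, -2.1]
finger_gap: 0.059
grasp_force: 44.9
```

move_arm:
  commands:
    - [1, 0.008, -0.028, 0, 0, 0, 0]
    - [1, 0.0135, -0.0495, 0, 0, 0, 0]
    - [1, 0.0135, -0.0495, 0, 0, 0, 0]
    - [1, 0.0135, -0.0495, 0.025, 0, 0, 0]
    - [1, 0.0135, -0.0495, 0.055, 0, 0, 0]

```text
time_s: 15.68
position: [0.4666, 0.014, 0.0877]
orientation: [2.245, 2.191, 0.008]
contact_force: [2.2, 0.2, -3.9]
finger_gap: 0.0586
grasp_force: 45.1
```

move_arm:
  commands:
    - [1, 0, 0, 0.005, 0, 0, 0]
    - [1, 0, 0, 0.005, 0, 0, 0]
    - [1, 0, 0, 0.005, 0, 0, 0]

```text
time_s: 15.93
position: [0.4649, 0.0138, 0.0818]
orientation: [2.249, 2.193, 0.001]
contact_force: [-0.4, -0.5, -3.3]
finger_gap: 0.0589
grasp_force: 45.2
```

```bash
python3 -c "
from h import *
delta(*cell(NEW,1),.023,-.025)
c=cams.capture('scene')
for q in ('jar_c','caddy_c','sugar_c'): print(q,[(w(c,a['point']).round(4),round(a['conf'],2)) for a in spotter.tip_of(c,q)[:1]])"
```

```text
t 15.9333 pos [0.4649 0.0138 0.0818] q [ 0.03  0.23 -0.41  0.93 -0.    1.63] shift [-0.     -0.0001  0.0588] turns [ 0.001 -0.    -0.   ] [-0.000e+00 -1.000e-03  3.142e+00]
jar_c [(array([ 0.463 , -0.1451,  0.0353]), 0.55)]
caddy_c [(array([ 0.4613, -0.0631,  0.0371]), 0.87)]
sugar_c []
```

move_arm:
  commands:
    - [1, 0, 0, 0.018, 0, 0, 0]
    - [1, 0, 0, 0.036, 0, 0, 0]
    - [1, 0, 0, 0.049, 0, 0, 0]
    - [1, 0, 0, 0.055, 0, 0, 0]
    - [1, 0, 0, 0.057, 0, 0, 0]

```text
time_s: 16.55
position: [0.4642, 0.0138, 0.0233]
orientation: [-2.249, -2.193, 0.001]
contact_force: [-1.2, 0.4, -1.1]
finger_gap: 0.0588
grasp_force: 45.5
```

move_arm:
  commands:
    - [1, 0, 0, 0.001, 0, 0, 0]
    - [1, 0, 0, 0.0015, 0, 0, 0]
    - [1, 0, 0, 0.0015, 0, 0, 0]

```text
time_s: 16.8
position: [0.465, 0.0139, 0.0233]
orientation: [2.248, 2.193, 0.001]
contact_force: [0.2, -0.7, -2.0]
finger_gap: 0.0587
grasp_force: 45.3
```

move_arm:
  commands:
    - [1, 0, 0, 0.001, 0, 0, 0]
    - [1, 0, 0, 0.002, 0, 0, 0]
    - [1, 0, 0, 0.002, 0, 0, 0]

```text
time_s: 17.05
position: [0.4651, 0.0139, 0.023]
orientation: [2.248, 2.192, 0.003]
contact_force: [-19.2, -0.2, 49.1]
finger_gap: 0.0581
grasp_force: 50.3
```

move_arm:
  commands:
    - [0, 0, 0, -0.0015, 0, 0, 0]
    - [0, 0, 0, -0.0015, 0, 0, 0]
    - [0, 0, 0, -0.0015, 0, 0, 0]
    - [0, 0, 0, -0.0015, 0, 0, 0]
    - [0, 0, 0, -0.0015, 0, 0, 0]

```text
time_s: 17.47
position: [0.4646, 0.0139, 0.0217]
orientation: [2.249, 2.193, 0.0]
contact_force: [0.2, -1.6, 0.0]
finger_gap: 0.0853
grasp_force: 0.0
```

move_arm:
  commands:
    - [0, 0, 0, -0.03, 0, 0, 0]
    - [0, 0, 0, -0.07, 0, 0, 0]
    - [0, 0, 0, -0.11, 0, 0, 0]
    - [0, 0, 0, -0.13, 0, 0, 0]
    - [0, 0, 0, -0.13, 0, 0, 0]

```text
time_s: 17.88
position: [0.4668, 0.0139, 0.1561]
orientation: [2.246, 2.19, 0.008]
contact_force: [0.8, -0.1, -0.2]
finger_gap: 0.0853
grasp_force: 0.0
```

```bash
python3 -c "
from h import *
delta(*cell(OLD,3),.15,-.025)
c=cams.capture('scene')
for q in ('jar_c','caddy_c','sugar_c','shaker_c'): print(q,[(w(c,a['point']).round(4),round(a['conf'],2)) for a in spotter.tip_of(c,q)[:1]])
f=c['frame'][:,:,::-1]; p=proj(c,[.5,-.05,.06])[0].astype(int); cv2.imwrite('pics/a5.png',cv2.resize(f[max(0,p[1]-125):p[1]+125,max(0,p[0]-166):p[0]+166],None,fx=2.4,fy=2.4))"
```

```text
t 17.8833 pos [0.4668 0.0139 0.1561] q [ 0.03  0.17 -0.28  1.11  0.    1.63] shift [-0.128   0.175   0.0072] turns [ 0.007 -0.    -0.   ] [-1.000e-03 -1.000e-02  3.142e+00]
jar_c [(array([ 0.4621, -0.1463,  0.0351]), 0.88)]
caddy_c [(array([ 0.4644, -0.0675,  0.0372]), 0.65)]
sugar_c [(array([0.4694, 0.0153, 0.0368]), 0.96)]
shaker_c [(array([ 0.6386, -0.1186,  0.0424]), 0.66)]
```

View pics/a5.png

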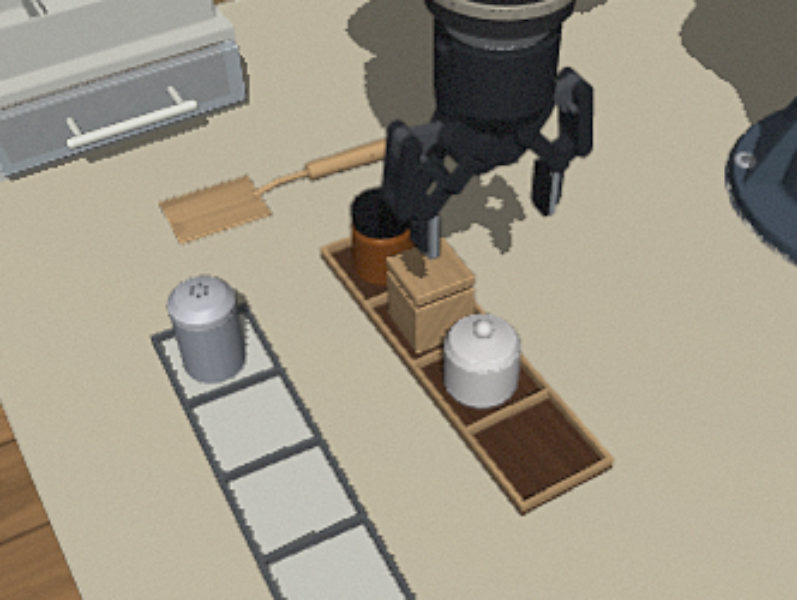

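The sugar bowl (482,360) stands in the third compartment. The shaker (205,330) is last.

move_arm:
  commands:
    - [0, -0.014, 0.02, 0, 0, 0, 0]
    - [0, -0.034, 0.047, 0, 0, 0, 0]
    - [0, -0.055, 0.075, 0, 0, 0, 0]
    - [0, -0.076, 0.104, 0, 0, 0, 0]
    - [0, -0.097, 0.133, 0, 0, 0, 0]

```text
time_s: 18.55
position: [0.5954, -0.0875, 0.1502]
orientation: [-2.248, -2.193, 0.002]
contact_force: [0.5, -0.3, 0.7]
finger_gap: 0.0852
grasp_force: 0.0
```

move_arm:
  commands:
    - [0, -0.02, 0.028, 0, 0, 0, 0]
    - [0, -0.031, 0.0435, 0, 0, 0, 0]
    - [0, -0.031, 0.0435, 0, 0, 0, 0]
    - [0, -0.031, 0.0435, 0, 0, 0, 0]

```text
time_s: 18.88
position: [0.6373, -0.1189, 0.1496]
orientation: [-2.248, -2.191, 0.002]
contact_force: [-0.4, -0.4, 0.1]
finger_gap: 0.0854
grasp_force: 0.0
```

```bash
python3 -c "
from h import *
delta(.6393,-.1182,.022,-.025)"
```

```text
t 18.8833 pos [ 0.6373 -0.1189  0.1496] q [-0.18  0.55  0.25  1.27  0.    1.41] shift [0.0007 0.0024 0.1276] turns [-0.003 -0.001 -0.001] [-1.000e-03  4.000e-03  3.141e+00]
```

move_arm:
  commands:
    - [0, 0.0005, 0.002, 0.035, 0, 0, 0]
    - [0, 0.0005, 0.002, 0.07, 0, 0, 0]
    - [0, 0.0005, 0.002, 0.105, 0, 0, 0]
    - [0, 0.0005, 0.002, 0.125, 0, 0, 0]
    - [0, 0.0005, 0.002, 0.125, 0, 0, 0]

```text
time_s: 19.3
position: [0.6354, -0.1165, 0.0217]
orientation: [-2.243, -2.19, 0.007]
contact_force: [-0.8, -0.5, -1.1]
finger_gap: 0.0852
grasp_force: 0.0
```

move_arm:
  commands:
    - [1, 0, 0, 0, 0, 0, 0]
    - [1, 0, 0, 0, 0, 0, 0]
    - [1, 0, 0, 0, 0, 0, 0]
    - [1, 0, 0, 0, 0, 0, 0]
    - [1, 0, 0, 0, 0, 0, 0]

```text
time_s: 19.72
position: [0.6406, -0.1181, 0.0289]
orientation: [2.247, 2.192, 0.003]
contact_force: [-3.1, 0.5, 8.7]
finger_gap: 0.051
grasp_force: 40.0
```

move_arm:
  commands:
    - [1, 0, 0, -0.02, 0, 0, 0]
    - [1, 0, 0, -0.055, 0, 0, 0]
    - [1, 0, 0, -0.09, 0, 0, 0]
    - [1, 0, 0, -0.12, 0, 0, 0]
    - [1, 0, 0, -0.12, 0, 0, 0]

```text
time_s: 20.13
position: [0.6426, -0.1186, 0.1548]
orientation: [2.243, 2.187, 0.01]
contact_force: [0.4, -0.0, -1.0]
finger_gap: 0.0508
grasp_force: 42.1
```

```bash
python3 -c "
from h import *
delta(*cell(NEW,0),.13,-.025)"
```

```text
t 20.1333 pos [ 0.6426 -0.1186  0.1548] q [-0.18  0.55  0.26  1.27  0.    1.41] shift [ 0.2079 -0.1836  0.0225] turns [ 0.011  0.002 -0.   ] [ 3.000e-03 -1.700e-02  3.142e+00]
```

move_arm:
  commands:
    - [1, 0.014, -0.012, 0, 0, 0, 0]
    - [1, 0.035, -0.03, 0, 0, 0, 0]
    - [1, 0.058, -0.05, 0, 0, 0, 0]
    - [1, 0.081, -0.07, 0, 0, 0, 0]
    - [1, 0.104, -0.09, 0, 0, 0, 0]

```text
time_s: 20.55
position: [0.5516, -0.011, 0.1476]
orientation: [2.249, 2.192, 0.002]
contact_force: [0.4, 0.2, -0.5]
finger_gap: 0.0503
grasp_force: 42.2
```

move_arm:
  commands:
    - [1, 0.023, -0.02, 0, 0, 0, 0]
    - [1, 0.046, -0.04, 0, 0, 0, 0]
    - [1, 0.069, -0.06, 0, 0, 0, 0]
    - [1, 0.09, -0.078, 0, 0, 0, 0]
    - [1, 0.1035, -0.09, 0, 0, 0, 0]

```text
time_s: 20.97
position: [0.4637, 0.0955, 0.1478]
orientation: [2.248, 2.194, 0.003]
contact_force: [0.4, 1.0, -1.2]
finger_gap: 0.0505
grasp_force: 42.2
```

move_arm:
  commands:
    - [1, 0, 0, 0.02, 0, 0, 0]
    - [1, 0, 0, 0.045, 0, 0, 0]
    - [1, 0, 0, 0.06, 0, 0, 0]
    - [1, 0, 0, 0.06, 0, 0, 0]
    - [1, 0, 0, 0.06, 0, 0, 0]

```text
time_s: 21.38
position: [0.4649, 0.0939, 0.0873]
orientation: [2.249, 2.193, 0.0]
contact_force: [0.4, -0.7, -0.4]
finger_gap: 0.0508
grasp_force: 42.2
```

```bash
python3 -c "
from h import *
delta(*cell(NEW,0),.0285,-.025)"
```

```text
t 21.3833 pos [0.4649 0.0939 0.0873] q [ 0.2   0.24 -0.38  0.95  0.    1.8 ] shift [-0.0001 -0.0004  0.0588] turns [ 0. -0.  0.] [ 0.     0.    -3.142]
```

move_arm:
  commands:
    - [1, 0, 0, 0.018, 0, 0, 0]
    - [1, 0, 0, 0.036, 0, 0, 0]
    - [1, 0, 0, 0.049, 0, 0, 0]
    - [1, 0, 0, 0.055, 0, 0, 0]
    - [1, 0, 0, 0.057, 0, 0, 0]

```text
time_s: 21.8
position: [0.4653, 0.0939, 0.0301]
orientation: [2.249, 2.193, 0.001]
contact_force: [0.9, 0.4, -0.5]
finger_gap: 0.0509
grasp_force: 42.2
```

move_arm:
  commands:
    - [1, 0, 0, 0.001, 0, 0, 0]
    - [1, 0, 0, 0.002, 0, 0, 0]
    - [1, 0, 0, 0.002, 0, 0, 0]

```text
time_s: 22.05
position: [0.4657, 0.0941, 0.0289]
orientation: [2.248, 2.193, 0.002]
contact_force: [-2.1, -0.5, 5.2]
finger_gap: 0.0508
grasp_force: 42.0
```

Just touching the floor, so I'll release.

move_arm:
  commands:
    - [0, 0, 0, 0, 0, 0, 0]
    - [0, 0, 0, 0, 0, 0, 0]
    - [0, 0, 0, 0, 0, 0, 0]
    - [0, 0, 0, 0, 0, 0, 0]
    - [0, 0, 0, 0, 0, 0, 0]

```text
time_s: 22.47
position: [0.465, 0.0939, 0.0278]
orientation: [2.249, 2.193, 0.0]
contact_force: [-0.4, 0.2, -0.2]
finger_gap: 0.0853
grasp_force: 0.0
```

move_arm:
  commands:
    - [0, 0, 0, -0.03, 0, 0, 0]
    - [0, 0, 0, -0.07, 0, 0, 0]
    - [0, 0, 0, -0.11, 0, 0, 0]
    - [0, 0, 0, -0.13, 0, 0, 0]
    - [0, 0, 0, -0.13, 0, 0, 0]

```text
time_s: 22.88
position: [0.4672, 0.0944, 0.1623]
orientation: [2.246, 2.191, 0.009]
contact_force: [1.1, -1.0, 1.1]
finger_gap: 0.0856
grasp_force: 0.0
```

```bash
python3 -c "
from h import *
c=cams.capture('scene')
for q in ('jar_c','caddy_c','sugar_c','shaker_c','mug','spatula','clip'): print(q,[(w(c,a['point']).round(4),round(a['conf'],2)) for a in spotter.tip_of(c,q)[:1]])
f=c['frame'][:,:,::-1]; p=proj(c,[.48,-.03,.06])[0].astype(int); cv2.imwrite('pics/a6.png',cv2.resize(f[max(0,p[1]-125):p[1]+125,max(0,p[0]-166):p[0]+166],None,fx=2.4,fy=2.4))"
```

```text
jar_c [(array([ 0.4653, -0.149 ,  0.0347]), 0.66)]
caddy_c [(array([ 0.4646, -0.066 ,  0.0337]), 0.65)]
sugar_c [(array([0.4671, 0.0126, 0.0368]), 0.7)]
shaker_c [(array([0.4674, 0.0935, 0.0473]), 0.82)]
mug [(array([ 0.5157,  0.3508, -0.0035]), 0.9)]
spatula [(array([ 4.695e-01, -2.954e-01, -1.000e-04]), 0.75)]
clip [(array([0.3911, 0.3365, 0.0016]), 0.85)]
```

View pics/a6.png

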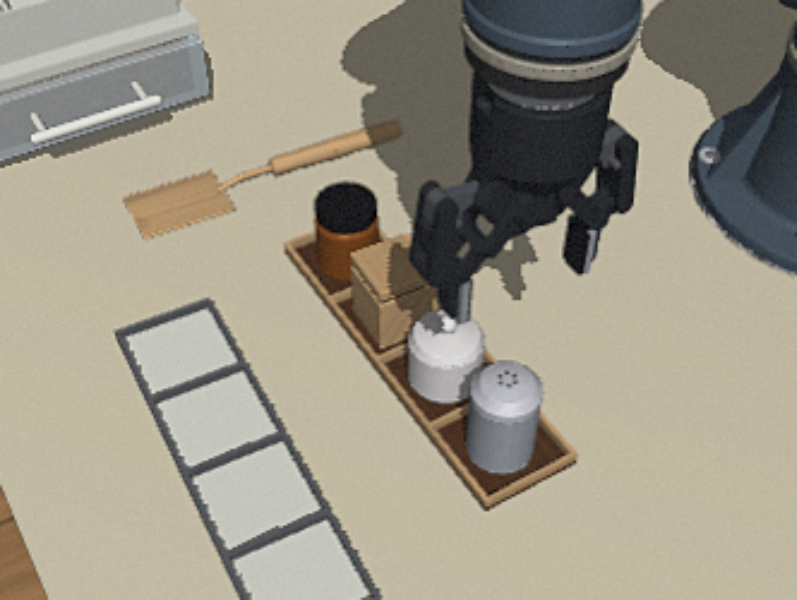

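All four stand in mirrored order: jar (347,230), caddy (395,290), sugar bowl (446,355) and shaker (505,415). The grey tray is empty and the gripper is clear above.

```bash
python3 -c "
from plant import ctrl
print(ctrl.hand_in())"
```

```text
the job is handed in; nothing more can be done
None
```

The four pots stand upright in mirrored order in the wooden tray, from its right end: jar, caddy, sugar bowl, shaker; the mug, spatula and clip were left alone, and the job is handed in at about 23 s with no verdict returned.

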